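# Put three furniture feet back into their own trays

### The arm

A 6-joint arm with a two-finger parallel gripper is mounted at the origin on the work surface. World frame = base frame: x ahead of the robot, y to its left, z up, the work surface at z = 0. Lengths are in mm, angles in rad, forces in N, time in s.
With the tool pointing down it reaches from about 275 to 975 mm from the base axis. Payload 8.4 kg.
Tool frame: the origin (TCP) lies midway between the tips of the shut fingers; the grasp point (between the pads) lies r.hold_point_z behind it (r.hold_point_z is the distance from the TCP to the grasp point, in mm); x points along the fingers, y is the direction in which the jaws open and shut, and the axes are right-handed (so a half turn about x gives the same grasp; the last joint's range is limited). The gripper opens to 92 mm and grips with 3 to 60 N. Pads are 20 mm wide; open, the fingers measure 128 mm over their backs; the gripper's body (75 mm by 189 mm) begins 69 mm behind the grasp point.
Start: joints at [1.249, 0.353, 1.633, -0, 1.155, -0.002], TCP at [196.484, 593.314, 183.983] pointing down, gripper open.
Joint ranges: [-2.63, 2.63], [-0.92, 2.1], [0.06, 2.66], [-1.3, 4.44], [0, 2.69], [-3.02, 3.02]. Speed limits (rad/s): [2.22, 2.22, 2.79, 3.14, 3.14, 3.14].

### API

Orientations are given as a 3x3 rotation matrix whose columns are the frame's x, y, z axes.
In Python, from bench import r, solver, viewer, telemetry gives the robot as it stands. The module is installed in compiled form; this text tells all that it offers. Calls block until the motion is done:
- r.reach(position, orientation): joint-space move of the TCP to a pose.
- r.move_l(position, attitude=None, vel=150, stop_force=None): straight line of the TCP; attitude=None keeps the orientation; vel is the mean speed in mm/s. With stop_force (N) it stops when the force on the tool has changed by that much, and returns True; else False.
- r.movej(angles): joint-space move.
- r.grip(opening): opening from 0.0 (shut) to 1.0 (fully open); the grip force is fixed at half the most; returns when the fingers have stopped.
- r.wait(seconds).
- solver.ik(position, orientation): joint angles nearest the present ones, or None.
- viewer.grab_frame(name): name is "scene" or "top" or "wrist"; returns the picture (384x512x3 uint8, red, green, blue); there is no depth.
- viewer.camera_model(name): a dict with "fov_y" (degrees; the focal length in pixels is half the picture's height over the tangent of half this angle, whatever the lens; pixels are square), "cx", "cy" (the principal point, pixels), "camera_from_world" (4x4, takes a point from world to camera coordinates). Camera axes: x right, y up, looking along -z (the intrinsics and any distortion apply to the point x, -y, -z); pixel columns grow to the right and rows downward; lengths in mm; the calibration is good to about 2 mm. A picture is of the moment at which its call begins: read the wrist's pose just before it. camera_model takes no time and is no camera call; for the wrist camera it gives the pose at the moment of the call.
A pose or a line that the arm cannot do raises r.PlanningError and nothing moves.
- r.finish_job(): hands the job in, once; it reports no verdict.
Readings, each from a call of its own:
- telemetry.current_time_s(): time.
- telemetry.current_q(): joint angles.
- telemetry.current_joint_vel(): joint speeds.
- telemetry.current_joint_efforts(): joint torques, N m.
- telemetry.current_tcp_pos(): TCP position.
- telemetry.current_orientation(): TCP orientation.
- telemetry.current_contact_force(): force on the tool from outside, world axes, zero at the start.
- telemetry.current_moment(): the same for the moment, N m.
- telemetry.current_finger_gap(): opening from 0.0 (shut) to 1.0 (fully open).
Only numpy, scipy, OpenCV 4.12 (cv2) and the standard library are available. Lean on these libraries where they do the work, as an engineer would, in place of code of your own. Each camera call takes 0.05 s, during which the arm holds its last target.

### The job

The three sample furniture feet stand in one another's trays. Sort them out so that the round foot stands in the round tray, the square foot in the square tray and the oblong foot lengthwise in the oblong tray, each upright near the middle of its tray. Make room by standing one of them for a while on the empty cork mat, and leave none there. Keep the feet upright all the time and do not push the tin, the sanding block or the try square about.

Things in the scene. Friction and masses are not known exactly. Their poses are not given: they have to be found in the camera images.
- round_c (a point): centre (half-way up, on the axis) of the round foot, a turned bun foot of pale wood, loose, 70 mm tall, about 0.1 kg: a 52 mm diameter body (straight-sided from 14 to 52 mm above its underside), a narrower 38 mm neck at the top and a 44 mm wide underside. The centre is 35 mm above its underside. z is up along its axis
- square_c (a point): centre (half-way up) of the square foot, a pale wooden block, loose, 70 mm tall, about 0.1 kg: 46 x 46 mm up to 58 mm above its underside, then a 34 x 34 mm step. The centre is 35 mm above its underside. x and y are square to its sides, z up
- oblong_c (a point): centre (half-way up) of the oblong foot, a pale wooden block, loose, 70 mm tall, about 0.13 kg: 76 mm long (its x axis) and 38 mm wide (its y axis) up to 58 mm above its underside, then a 60 x 24 mm step. The centre is 35 mm above its underside, z is up
- tray_round: round tray of dark wood, fixed: 116 mm outside and 104 mm inside diameter, floor 6 mm and rim 12 mm above the bench. Origin: centre of its underside, on the bench
- tray_square: square tray of dark wood, fixed: 112 x 112 mm outside, 100 x 100 mm inside, floor 6 mm and rim 12 mm above the bench; x and y along its sides. Origin: centre of its underside, on the bench
- tray_oblong: oblong tray of dark wood, fixed: 132 mm (x) by 88 mm (y) outside, 120 x 76 mm inside, floor 6 mm and rim 12 mm above the bench. The oblong foot only fits flat with its length roughly along the tray's x axis. Origin: centre of its underside, on the bench
- mat: the free spot: a flat cork mat, fixed, 110 x 110 mm and 6 mm thick, empty at the start. x and y along its sides. Origin: centre of its underside, on the bench
- tin: bystander: a low round wax tin with a brass-coloured lid, 68 mm diameter, 28 mm high, loose, between the trays. Origin: centre of its underside
- sander: bystander: a sanding block wrapped in reddish-brown abrasive paper, dark wood ends, 110 (x) x 62 (y) x 28 mm, loose. Origin: centre of its underside
- trysquare: bystander: a small try square lying flat, loose: dark wooden stock 100 x 20 x 16 mm (along x, 20 mm to -y of the origin) with a steel blade reaching 65 mm to +y. Origin: on the bench, near its middle
Not all that is in view belongs to the job. Leave any purple look-alike of the part that bears square_c alone.

How it is judged:
By the outcome, as a careful person would: the job done as asked, in the order asked, and still so for the second after the job is handed in, with the robot touching nothing.
It also fails if it takes over 96 s, if anything falls off the work surface, if the arm or the gripper's body presses on something with over 40 N, if the wrist force passes 120 N, or if a joint passes its speed limit or range.

## Working session

There is one attempt and no reset: what is moved stays moved. The work goes in short steps, each a Python script; the robot and the scene stay as the last script left them, time stands still between calls to the robot, and variables do not carry over. Pictures are saved under pics/ and viewed, and the job is handed in when it is done.

```bash
mkdir -p pics; ls; python3 - <<'E'
from bench import r, solver, viewer, telemetry
import cv2
print(telemetry.current_time_s(), r.hold_point_z)
for n in ["scene","top","wrist"]:
    m=viewer.camera_model(n); print(n,m)
    f=viewer.grab_frame(n); cv2.imwrite(f"pics/{n}0.png",cv2.cvtColor(f,cv2.COLOR_RGB2BGR))
print(telemetry.current_orientation(), telemetry.current_finger_gap())
E
```

```text
pics
0.0 18.700000000000003
scene {'fov_y': 54.044213811756094, 'cx': 254.17302803611852, 'cy': 194.13668246395164, 'camera_from_world': array([[ 6.74836818e-02,  9.97613617e-01, -1.45953321e-02,
        -5.96901714e+01],
       [-8.46623730e-01,  6.49977652e-02,  5.28207867e-01,
         3.62388256e+02],
       [ 5.27896025e-01, -2.32886571e-02,  8.48989650e-01,
        -1.29187216e+03],
       [ 0.00000000e+00,  0.00000000e+00,  0.00000000e+00,
         1.00000000e+00]])}
top {'fov_y': 49.55366514632755, 'cx': 247.00952663023656, 'cy': 193.6355452468017, 'camera_from_world': array([[-5.15705795e-03, -9.99713804e-01, -2.33605396e-02,
         5.67275720e+01],
       [ 9.93924861e-01, -7.69272056e-03,  1.09791592e-01,
        -4.96010315e+02],
       [-1.09939876e-01, -2.26524195e-02,  9.93680075e-01,
        -1.05627695e+03],
       [ 0.00000000e+00,  0.00000000e+00,  0.00000000e+00,
         1.00000000e+00]])}
wrist {'fov_y': 68.2387233576287, 'cx': 257.74455166743877, 'cy': 196.02742793923636, 'camera_from_world': array([[ 3.15441467e-01,  9.48944894e-01, -5.18002186e-04,
        -6.24536129e+02],
       [-9.09768345e-01,  3.02263361e-01, -2.84531930e-01,
         3.10387612e+01],
       [-2.69848549e-01,  9.02244315e-02,  9.58666424e-01,
        -3.92016675e+02],
       [ 0.00000000e+00,  0.00000000e+00,  0.00000000e+00,
         1.00000000e+00]])}
[[-3.07930139e-04  3.14363605e-01  9.49302601e-01]
 [-9.59948522e-04  9.49302116e-01 -3.14363756e-01]
 [-9.99999492e-01 -1.00808370e-03  9.45414584e-06]] 1.0031158790408363
```

View pics/top0.png

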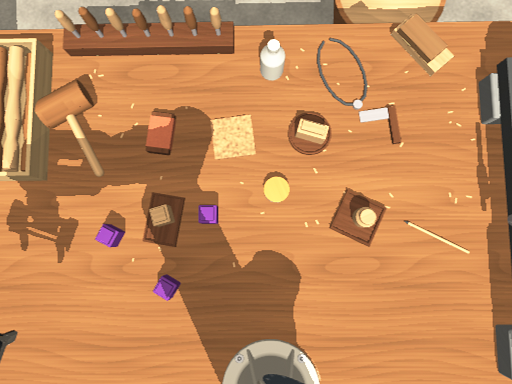

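View pics/scene0.png

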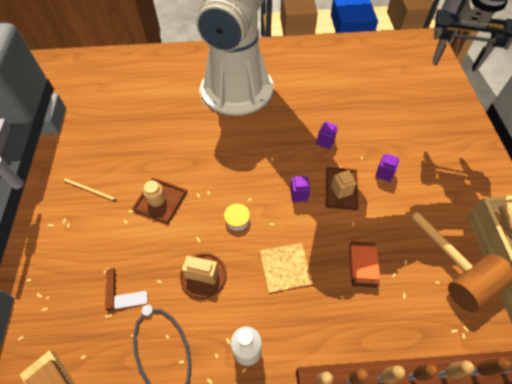

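View pics/wrist0.png

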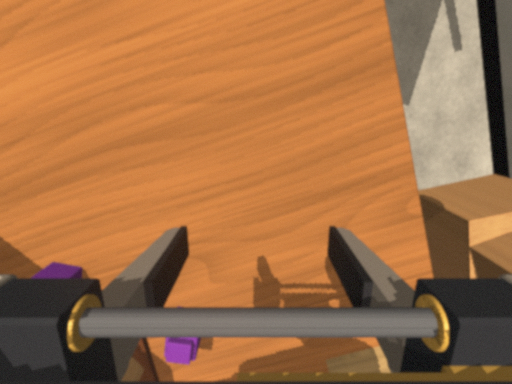

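Top view: the oblong foot is in the round tray (309,132), the square foot in the oblong tray (161,215) and the round foot in the square tray (366,217). The empty mat is at (233,136) and the tin at (276,189). Next I'll enlarge crops of both fixed views.

```bash
python3 - <<'E'
import cv2,numpy as np
t=cv2.imread('pics/top0.png'); s=cv2.imread('pics/scene0.png')
def crop(im,x0,y0,w,h,k): return cv2.resize(im[y0:y0+h,x0:x0+w],None,fx=k,fy=k,interpolation=cv2.INTER_CUBIC)
cv2.imwrite('pics/topc.png',crop(t,130,100,270,160,2.9))
cv2.imwrite('pics/scenec.png',crop(s,90,140,310,165,2.55))
E
```

```text
(no output)
```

View pics/topc.png

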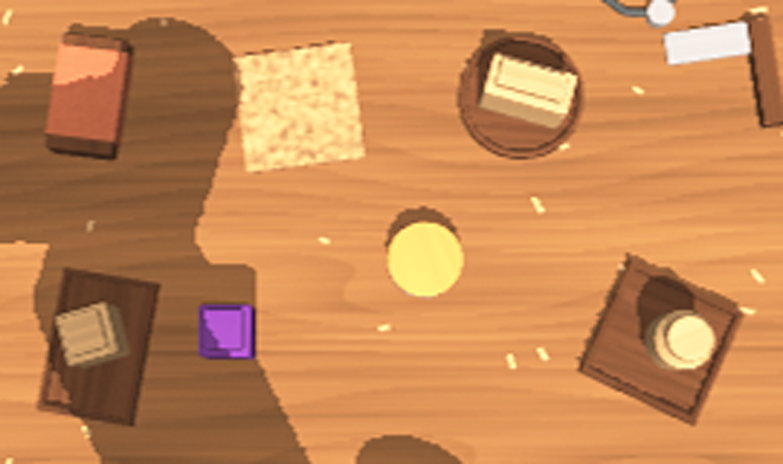

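View pics/scenec.png

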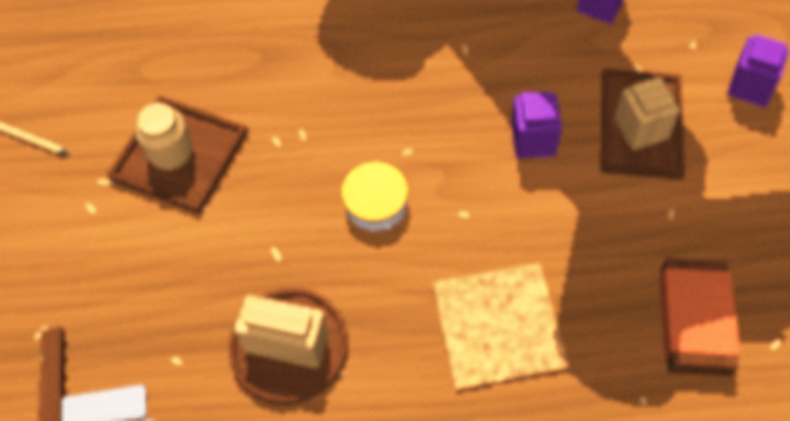

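```bash
cat > h.py <<'E'
import numpy as np, cv2
from bench import r, solver, viewer, telemetry
def ray(m,uv):
    f=192/np.tan(np.radians(m['fov_y'])/2); T=np.array(m['camera_from_world']); R=T[:3,:3]
    d=np.array([(uv[0]-m['cx'])/f,-(uv[1]-m['cy'])/f,-1.0]); return -R.T@T[:3,3], R.T@d
def onz(m,uv,z):
    o,d=ray(m,uv); return o+d*(z-o[2])/d[2]
def proj(m,p):
    f=192/np.tan(np.radians(m['fov_y'])/2); T=np.array(m['camera_from_world'])
    c=T[:3,:3]@np.asarray(p,float)+T[:3,3]; return np.array([m['cx']+f*c[0]/-c[2], m['cy']+f*c[1]/c[2]])
def tri(ms,uvs):
    A=np.zeros((3,3));b=np.zeros(3);os=[]
    for m,uv in zip(ms,uvs):
        o,d=ray(m,uv); d=d/np.linalg.norm(d); P=np.eye(3)-np.outer(d,d); A+=P;b+=P@o; os.append((o,P))
    x=np.linalg.solve(A,b); return x,max(np.linalg.norm(P@(x-o)) for o,P in os)
def snap(n,name,k=1):
    m=viewer.camera_model(n); f=viewer.grab_frame(n); im=cv2.cvtColor(f,cv2.COLOR_RGB2BGR)
    cv2.imwrite('pics/%s.png'%name,im); return m,im
E
python3 - <<'E'
from h import *
mt=viewer.camera_model('top');ms=viewer.camera_model('scene')
T=lambda p:((p[0]+.5)/2.9-.5+130,(p[1]+.5)/2.9-.5+100)
S=lambda p:((p[0]+.5)/2.55-.5+90,(p[1]+.5)/2.55-.5+140)
np.set_printoptions(precision=1,suppress=True)
L={'obl':([(534,78)],[(284,315)],76),'rnd':([(691,340)],[(158,122)],76),'sq':([(86,335)],[(655,100)],76),
'mat':([(235,58),(349,42),(365,156),(246,171)],[(566,368),(457,390),(434,282),(541,265)],6),
'tr':([(520,96)],[(289,347)],12),'ts':([(627,254),(741,307),(695,423),(581,369)],[(197,214),(109,178),(160,98),(247,128)],12),
'to':([(65,268),(159,285),(133,425),(38,408)],[(684,178),(601,171),(603,70),(682,77)],12),'tin':([(425,259)],[(375,191)],28)}
for k,(a,b,z) in L.items():
    for p,q in zip(a,b):
        x,e=tri([mt,ms],[T(p),S(q)]); print(k,x,'res',round(e,1),'top@z',onz(mt,T(p),z)[:2],'sc@z',onz(ms,S(q),z)[:2])
for m in(mt,ms): print(ray(m,(0,0))[0])
E
```

```text
obl [ 658.9 -111.8   80.2] res 4.7 top@z [ 660.2 -117.2] sc@z [ 657.5 -107.6]
rnd [ 431.4 -243.9   68.8] res 2.5 top@z [ 431.2 -244.7] sc@z [ 436.6 -239.2]
sq [440.  277.2  62.1] res 2.9 top@z [438.8 271. ] sc@z [449.  275.8]
mat [702.3 152.6   4.7] res 0.7 top@z [701.9 151.7] sc@z [702.8 153.1]
mat [716.3  46.    5.3] res 1.2 top@z [716.   44.7] sc@z [716.5  47.1]
mat [606.5  32.1   9.8] res 1.5 top@z [607.2  30.6] sc@z [604.9  33.7]
mat [594.3 142.3   5.9] res 1.3 top@z [594.2 141. ] sc@z [594.4 143.7]
tr [ 662.4 -113.     5.9] res 0.8 top@z [ 660.9 -113. ] sc@z [ 664.7 -111.4]
ts [ 513.  -207.4   12.6] res 0.8 top@z [ 513.  -206.8] sc@z [ 512.6 -208.4]
ts [ 463.7 -305.4   15.4] res 1.1 top@z [ 464.  -307.6] sc@z [ 461.8 -305.3]
ts [ 360.3 -260.7   11.1] res 2.0 top@z [ 360.4 -262.5] sc@z [ 361.2 -258.3]
ts [ 409.  -160.6   12. ] res 1.7 top@z [ 409.1 -162.4] sc@z [ 409.2 -158.9]
to [505.1 308.8   5.9] res 0.8 top@z [504.2 306.5] sc@z [508.3 307.6]
to [488.8 222.1   4.2] res 1.0 top@z [487.9 219.7] sc@z [493.2 221.3]
to [361.2 243.9  11.4] res 1.9 top@z [361.  241.9] sc@z [361.5 245.8]
to [377.  331.5  10.1] res 2.3 top@z [376.7 328.5] sc@z [378.2 333.2]
tin [508.  -21.6  27.9] res 1.1 top@z [508.  -22.7] sc@z [508.1 -20.5]
[ 377.2   29.  1105.4]
[992.8   5.9 904.5]
```

```bash
cat >> h.py <<'E'
def down(a):
    y=np.array([np.cos(a),np.sin(a),0]); x=np.array([0,0,-1.]); return np.column_stack([x,y,np.cross(x,y)])
# camera in tool frame, from start pose
_R0=np.array([[-3.07930139e-04,3.14363605e-01,9.49302601e-01],[-9.59948522e-04,9.49302116e-01,-3.14363756e-01],[-9.99999492e-01,-1.00808370e-03,9.45414584e-06]])
_p0=np.array([196.484,593.314,183.983])
_C0=np.array([[3.15441467e-01,9.48944894e-01,-5.18002186e-04,-6.24536129e+02],[-9.09768345e-01,3.02263361e-01,-2.84531930e-01,3.10387612e+01],[-2.69848549e-01,9.02244315e-02,9.58666424e-01,-3.92016675e+02],[0,0,0,1]])
_T0=np.eye(4);_T0[:3,:3]=_R0;_T0[:3,3]=_p0
CT=_C0@_T0   # cam from tool
def wm(p,R):
    T=np.eye(4);T[:3,:3]=R;T[:3,3]=p
    return dict(fov_y=68.2387233576287,cx=257.74455,cy=196.0274,camera_from_world=CT@np.linalg.inv(T))
def aim(target,uv,z,a):
    R=down(a); g=onz(wm([0,0,z],R),uv,target[2]); return np.array([target[0]-g[0],target[1]-g[1],z])
E
python3 - <<'E'
from h import *
np.set_printoptions(precision=2,suppress=True)
print(np.linalg.inv(CT))
for t in [(437,-240,76),(660,-112,76),(438,275,76)]:
  for a in (0,np.pi/2,np.pi,-np.pi/2, 1.2,1.9):
    p=aim(t,(257,130),260,a); q=solver.ik(p,down(a)); print(t,a,p,None if q is None else np.array(q))
E
```

```text
[[  -0.      0.28   -0.96 -200.34]
 [   1.      0.     -0.     -0.38]
 [   0.     -0.96   -0.28  -81.08]
 [   0.      0.      0.      1.  ]]
(437, -240, 76) 0 [ 438.2  -298.15  260.  ] [-0.6   0.14  1.75 -0.    1.26 -0.6 ]
(437, -240, 76) 1.5707963267948966 [ 495.15 -238.8   260.  ] [-0.45  0.17  1.71 -0.    1.27 -2.02]
(437, -240, 76) 3.141592653589793 [ 435.8  -181.85  260.  ] [-0.4   0.04  1.85 -0.    1.25  2.74]
(437, -240, 76) -1.5707963267948966 [ 378.85 -241.2   260.  ] [-0.57 -0.    1.9  -0.    1.25  1.  ]
(437, -240, 76) 1.2 [ 491.63 -259.95  260.  ] [-0.49  0.18  1.69 -0.    1.27 -1.69]
(437, -240, 76) 1.9 [ 491.64 -220.07  260.  ] [-0.42  0.15  1.73 -0.    1.26 -2.32]
(660, -112, 76) 0 [ 661.2  -170.15  260.  ] [-0.25  0.39  1.41 -0.    1.34 -0.25]
(660, -112, 76) 1.5707963267948966 [ 718.15 -110.8   260.  ] [-0.16  0.46  1.3  -0.    1.38 -1.73]
(660, -112, 76) 3.141592653589793 [658.8  -53.85 260.  ] None
(660, -112, 76) -1.5707963267948966 [ 601.85 -113.2   260.  ] [-0.19  0.27  1.57 -0.    1.29  1.38]
(660, -112, 76) 1.2 [ 714.63 -131.95  260.  ] [-0.18  0.46  1.3  -0.    1.38 -1.38]
(660, -112, 76) 1.9 [714.64 -92.07 260.  ] [-0.13  0.45  1.32 -0.    1.37 -2.03]
(438, 275, 76) 0 [439.2  216.85 260.  ] [ 0.46  0.07  1.82 -0.    1.25  0.46]
(438, 275, 76) 1.5707963267948966 [496.15 276.2  260.  ] [ 0.51  0.2   1.67 -0.    1.27 -1.07]
(438, 275, 76) 3.141592653589793 [436.8  333.15 260.  ] [ 0.65  0.17  1.71 -0.    1.27 -2.49]
(438, 275, 76) -1.5707963267948966 [379.85 273.8  260.  ] [ 0.62  0.03  1.86 -0.    1.25  2.19]
(438, 275, 76) 1.2 [492.63 255.05 260.  ] [ 0.48  0.18  1.7  -0.    1.27 -0.72]
(438, 275, 76) 1.9 [492.64 294.93 260.  ] [ 0.54  0.21  1.66 -0.    1.28 -1.36]
```

```bash
python3 - <<'E'
from h import *
import pickle
a=0.0; out={}
for n,t in [('sq',(438,275,40)),('ob',(660,-112,40)),('rd',(437,-240,40))]:
  for i,uv in enumerate([(170,130),(340,130)]):
    r.reach(aim(t,uv,250,a),down(a))
    m,im=snap('wrist',f'w_{n}{i}'); out[f'{n}{i}']=m
pickle.dump(out,open('cams.pkl','wb'))
for n in ('sq','ob','rd'):
    im=np.vstack([cv2.imread(f'pics/w_{n}{i}.png')[:290] for i in (0,1)]); cv2.imwrite(f'pics/w_{n}_v.png',im)
print(telemetry.current_time_s())
E
```

```text
7.95
```

View pics/w_sq_v.png

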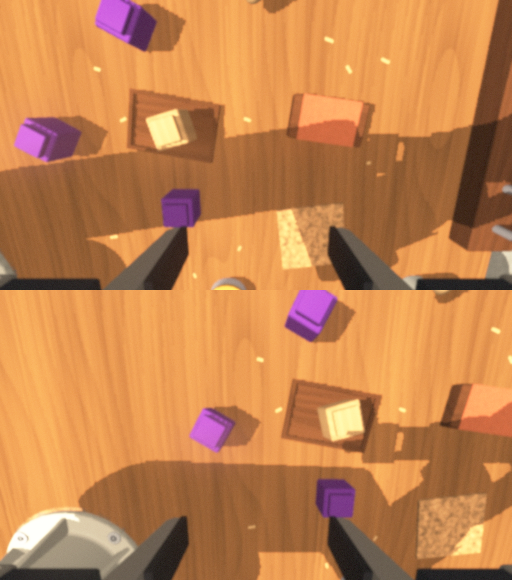

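View pics/w_ob_v.png

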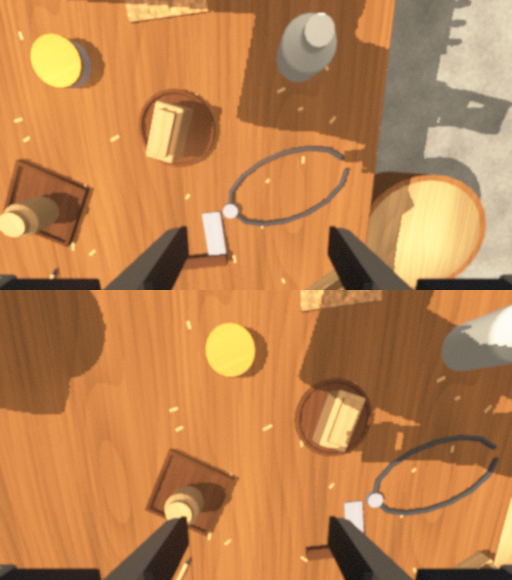

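View pics/w_rd_v.png

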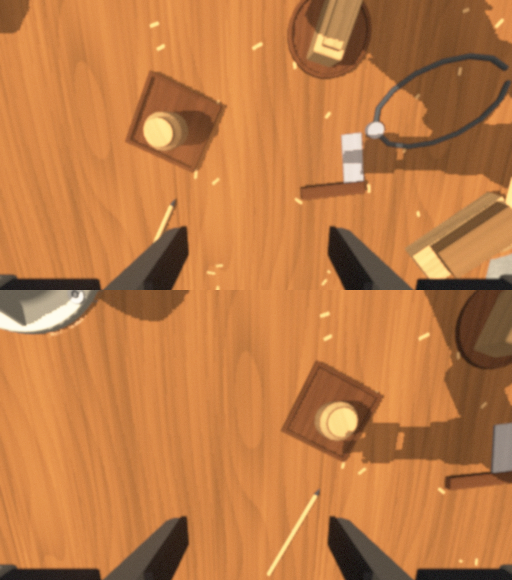

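```bash
python3 - <<'E'
import cv2,numpy as np
O={'sq':[(123,75),(280,75)],'ob':[(130,77),(285,77)],'rd':[(123,70),(280,65)]}
for n,o in O.items():
    c=[]
    for i,(x,y) in enumerate(o):
        im=cv2.imread(f'pics/w_{n}{i}.png')[y:y+105,x:x+105]; im=cv2.convertScaleAbs(im,alpha=1.3)
        im=cv2.resize(im,None,fx=3.8,fy=3.8,interpolation=cv2.INTER_CUBIC); c.append(im)
    im=np.hstack(c); cv2.imwrite(f'pics/c_{n}.png',im); print(im.shape)
E
```

```text
(399, 798, 3)
(399, 798, 3)
(399, 798, 3)
```

View pics/c_sq.png

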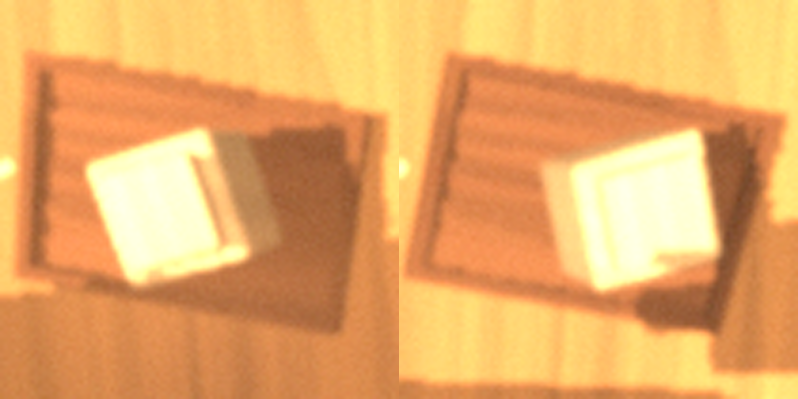

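View pics/c_ob.png

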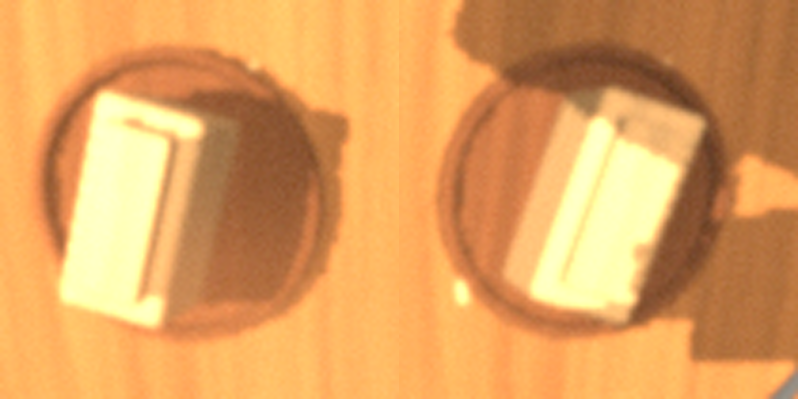

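View pics/c_rd.png

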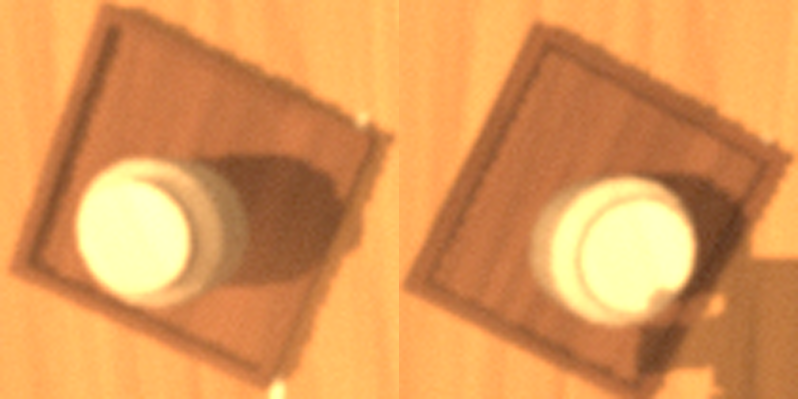

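```bash
cat > meas.py <<'E'
from h import *
import pickle
np.set_printoptions(precision=1,suppress=True)
C=pickle.load(open('cams.pkl','rb'))
O={'sq':[(123,75),(280,75)],'ob':[(130,77),(285,77)],'rd':[(123,70),(280,65)]}
P={'sqfoot':('sq',64,[(88,163),(210,128),(250,250),(130,285)],[(572,165),(698,130),(722,250),(600,290)]),
'obfoot':('ob',64,[(98,90),(206,123),(163,325),(62,297)],[(603,88),(705,122),(632,322),(530,297)]),
'rdtop':('rd',76,[(134,236)],[(637,256)]),
'trr':('ob',12,[(185,192)],[(581,190)]),
'trs':('rd',12,[(107,5),(392,136),(272,390),(12,270)],[(537,22),(790,155),(645,397),(405,287)]),
'tro':('sq',12,[(27,52),(385,115),(337,332),(18,277)],[(450,52),(783,118),(715,330),(408,275)])}
for k,(n,z,a,b) in P.items():
    m=[C[n+'0'],C[n+'1']]; X=[];A=[];B=[]
    for p,q in zip(a,b):
        u=[((p[0]+.5)/3.8-.5+O[n][0][0],(p[1]+.5)/3.8-.5+O[n][0][1]),((q[0]-399+.5)/3.8-.5+O[n][1][0],(q[1]+.5)/3.8-.5+O[n][1][1])]
        x,e=tri(m,u); X.append(x);A.append(onz(m[0],u[0],z));B.append(onz(m[1],u[1],z))
    X,A,B=map(np.array,(X,A,B)); print(k,'tri',X.mean(0),'@z',A.mean(0)[:2],B.mean(0)[:2])
    if len(X)>1:
        for Y in (A,B):
            s=np.roll(Y,-1,0)-Y; print('   sides',np.linalg.norm(s[:,:2],axis=1),'ang',np.degrees(np.arctan2(s[:,1],s[:,0])))
E
python3 meas.py
```

```text
sqfoot tri [440.1 277.7  62.2] @z [440.6 278. ] [439.6 277.3]
   sides [44.7 42.7 45.5 43.3] ang [  15.   -75.2 -164.2  103.8]
   sides [44.1 42.6 44.6 45.1] ang [  15.2  -72.8 -161.5  106.7]
obfoot tri [ 658.3 -112.9   62.3] @z [ 658.8 -112.5] [ 657.8 -113.3]
   sides [37.6 73.  36.9 73.5] ang [ -16.6 -106.5  164.    74. ]
   sides [37.7 71.9 38.6 74.2] ang [ -17.2 -105.4  166.4   73.9]
rdtop tri [ 431.8 -240.7   75.2] @z [ 432.1 -240.4] [ 431.6 -241. ]
trr tri [ 660.9 -109.2    1.2] @z [ 663.9 -108.4] [ 658.1 -109. ]
trs tri [ 434.2 -232.1    5.4] @z [ 435.7 -232.7] [ 432.1 -231.5]
   sides [115.5 113.3 112.5 109.5] ang [ -24.1 -118.   154.1   63.5]
   sides [111.9 106.9 110.1 109.1] ang [ -25.3 -116.8  155.9   64.2]
tro tri [433.2 279.1   7.7] @z [433.9 279. ] [431.6 279.3]
   sides [137.9  87.8 130.   86.6] ang [  -9.5 -104.9  170.1   80.3]
   sides [132.7  84.9 128.7  85.8] ang [ -10.5 -102.1  169.9   80.6]
```

```bash
python3 - <<'E'
import cv2,numpy as np
c=[]
for i,(x,y) in enumerate([(145,175),(300,175)]):
    im=cv2.imread(f'pics/w_sq{i}.png')[y:y+66,x:x+66]; im=cv2.convertScaleAbs(im,alpha=2)
    c.append(cv2.resize(im,None,fx=6,fy=6,interpolation=cv2.INTER_CUBIC))
cv2.imwrite('pics/c_pu.png',np.hstack(c))
E
```

```text
(no output)
```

View pics/c_pu.png

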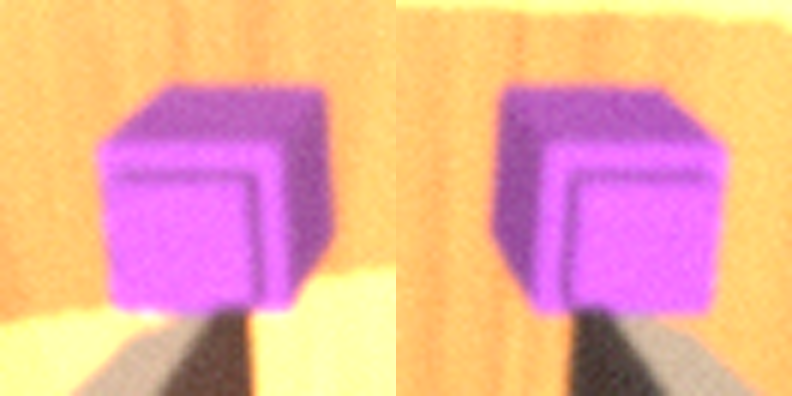

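```bash
python3 - <<'E'
from h import *
import pickle
C=pickle.load(open('cams.pkl','rb'))
for i,(o,ps,dx) in enumerate([((145,175),[(98,147),(285,145),(295,308),(112,305)],0),((300,175),[(545,145),(727,150),(712,310),(538,308)],396)]):
    X=np.array([onz(C[f'sq{i}'],((p[0]-dx+.5)/6-.5+o[0],(p[1]+.5)/6-.5+o[1]),58) for p in ps]); print(X.round(1),X.mean(0))
E
```

```text
[[420.6 178.9  58. ]
 [465.9 179.4  58. ]
 [465.6 137.   58. ]
 [420.2 137.8  58. ]] [443.0815145  158.25221443  58.        ]
[[419.7 179.3  58. ]
 [463.9 178.   58. ]
 [464.2 136.3  58. ]
 [420.8 136.9  58. ]] [442.17519279 157.628664    58.        ]
```

```bash
cat >> h.py <<'E'
ZG=6+36-18.7
def pick(x,y,a,op):
    r.reach([x,y,150],down(a)); r.grip(op)
    s=r.move_l([x,y,ZG],vel=130,stop_force=15); print('stopped',s)
    r.grip(0.0); print('gap mm',telemetry.current_finger_gap()*92)
    r.move_l([x,y,150],vel=150); print('gap mm',telemetry.current_finger_gap()*92,'F',telemetry.current_contact_force())
def place(x,y,a,op):
    r.reach([x,y,150],down(a)); print('gap mm',telemetry.current_finger_gap()*92)
    r.move_l([x,y,ZG+12],vel=130)
    s=r.move_l([x,y,ZG+0.7],vel=30,stop_force=8); print('stopped',s,telemetry.current_tcp_pos())
    r.grip(op); r.wait(0.2)
    r.move_l([x,y,150],vel=150); print('t',telemetry.current_time_s())
E
python3 - <<'E'
from h import *
np.set_printoptions(precision=1,suppress=True)
pick(431.8,-241.3,0.0,0.9)
snap('top','t1'); snap('scene','s1')
place(655,93,0.0,0.85)
snap('top','t2'); snap('scene','s2')
t=cv2.imread('pics/t2.png');s=cv2.imread('pics/s2.png')
cv2.imwrite('pics/v2.png',cv2.resize(np.vstack([t[80:280,130:420],s[130:330,90:380]]),None,fx=1.5,fy=1.5))
E
```

```text
stopped False
gap mm 49.80709103649699
gap mm 49.63402541563908 F [ 0.3  0.6 -0.9]
gap mm 49.72857034778843
stopped False [654.8  93.   23.8]
t 16.625
```

```bash
ls -la pics | tail -4
```

```text
-rw-r--r-- 1 agent agent 303864 Dec  7 09:22 w_sq0.png
-rw-r--r-- 1 agent agent 297139 Dec  7 09:22 w_sq1.png
-rw-r--r-- 1 agent agent 450398 Dec  7 09:22 w_sq_v.png
-rw-r--r-- 1 agent agent 291079 Dec  7 09:20 wrist0.png
```

View pics/v2.png

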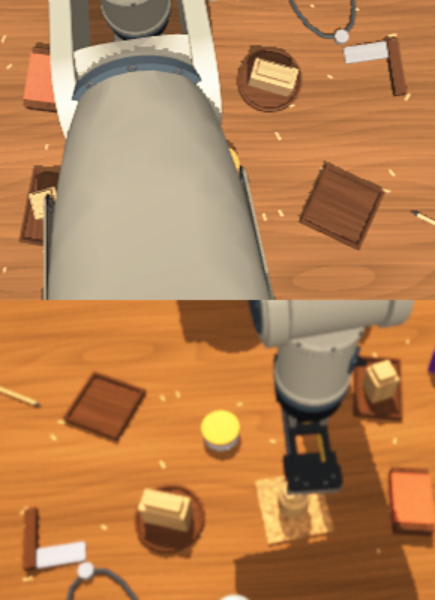

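The round foot stands on the mat (crop about 293,497) and the square tray is empty. Next the square foot, then the oblong foot.

```bash
python3 - <<'E'
from h import *
np.set_printoptions(precision=1,suppress=True)
d=np.radians
pick(440,277.7,d(15.5),0.85)
place(435.3,-233,d(-25),0.8)
snap('scene','s3'); 
pick(658.5,-112.9,d(-16.3),0.8)
snap('scene','s4'); snap('top','t4')
a,b=[cv2.imread(f'pics/{n}.png')[130:330,90:400] for n in('s3','s4')]
cv2.imwrite('pics/v4.png',cv2.resize(np.vstack([a,b]),None,fx=1.5,fy=1.5))
E
```

```text
stopped False
gap mm 45.72100657933941
gap mm 45.639061590606545 F [-0.1 -0.  -0.7]
gap mm 45.424753494057576
stopped False [ 435.2 -233.    23.9]
t 25.9167
stopped False
gap mm 37.77900051993546
gap mm 38.076703292688585 F [-0.5 -0.2 -1.4]
```

View pics/v4.png

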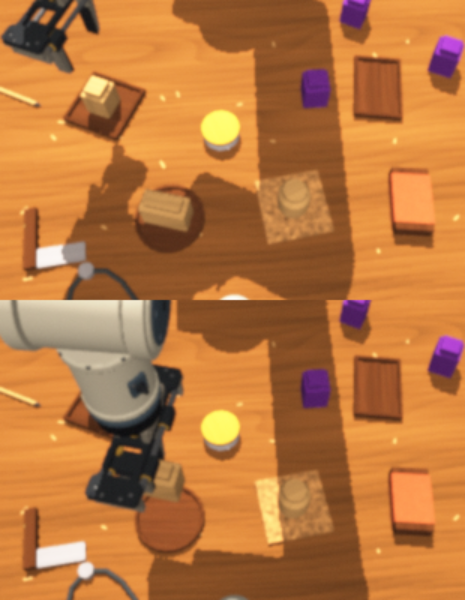

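Square foot stands in the square tray (upper crop about 100,95). The oblong foot is lifted, and the oblong and round trays are empty.

```bash
python3 - <<'E'
from h import *
import pickle
np.set_printoptions(precision=1,suppress=True)
d=np.radians
place(433,278,d(80),0.7)
out={}
for i,(n,t,uv,a) in enumerate([('n0',(655,93,40),(200,110),0),('n1',(661,-110,12),(200,130),0),('n2',(661,-110,12),(310,130),0)]):
    r.reach(aim(t,uv,250,a),down(a)); m,im=snap('wrist',n); out[n]=m
pickle.dump(out,open('cams2.pkl','wb'))
m,im=snap('top','t5');m,im=snap('scene','s5')
print(telemetry.current_time_s())
cv2.imwrite('pics/v5.png',np.vstack([cv2.imread(f'pics/{n}.png')[:290] for n in('n0','n1')]))
cv2.imwrite('pics/v5b.png',np.vstack([cv2.imread('pics/n2.png')[:290],cv2.imread('pics/s5.png')[90:]]))
E
```

```text
gap mm 37.590685835319476
stopped False [432.9 278.   23.9]
t 35.0
38.225
```

View pics/v5.png

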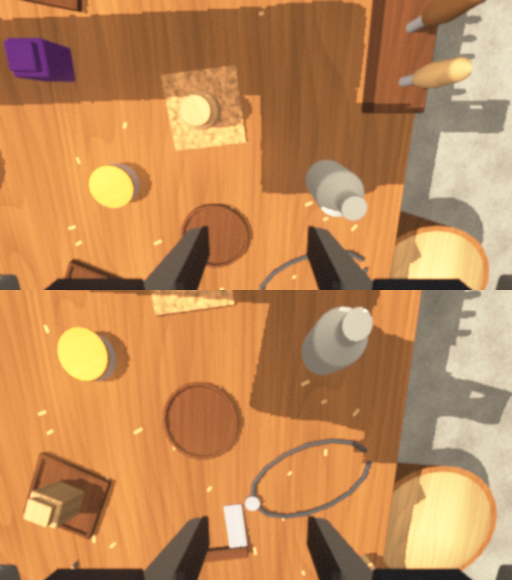

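View pics/v5b.png

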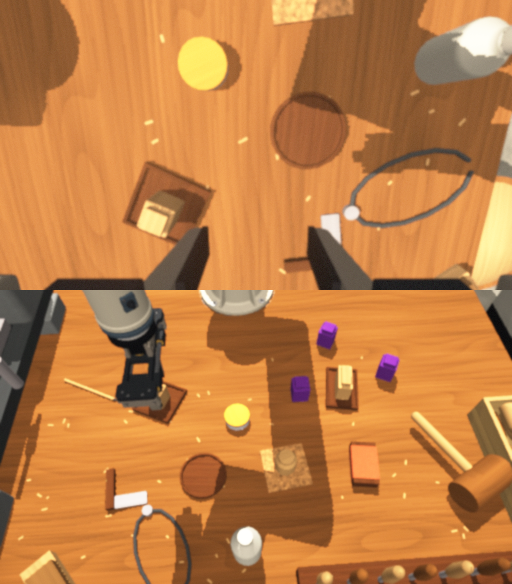

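```bash
python3 - <<'E'
from h import *
import pickle
C=pickle.load(open('cams2.pkl','rb'))
print(onz(C['n1'],(202.5,130.3),12),onz(C['n2'],(309.3,130),12),tri([C['n1'],C['n2']],[(202.5,130.3),(309.3,130)]))
im=cv2.imread('pics/n0.png')[80:150,155:255]
cv2.imwrite('pics/c_n0.png',cv2.resize(im,None,fx=7,fy=7,interpolation=cv2.INTER_CUBIC))
print(proj(C['n0'],(655,93,76)))
E
```

```text
[ 664.2152787  -108.90422985   12.        ] [ 661.75359692 -109.30216062   12.        ] (array([ 662.94424683, -109.49871342,    5.35194511]), np.float64(0.20017057950471395))
[195.48455692 110.57092525]
```

View pics/c_n0.png

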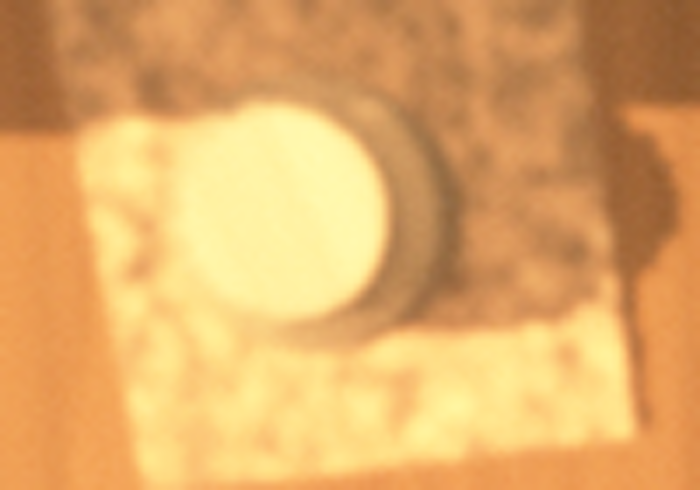

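The neck centre is at pixel (195.7,110.3), and the foot at (655,93) should appear at (195.5,110.6), so it stands where I put it. The tray centre comes out at about (662.5,-110).

```bash
python3 - <<'E'
from h import *
import pickle
np.set_printoptions(precision=1,suppress=True)
pick(655,93,0.0,0.85)
place(662.5,-110,0.0,0.85)
out={}
for n,t in [('f0',(662,-110,40)),('f1',(435,-233,40)),('f2',(433,278,40))]:
    r.reach(aim(t,(256,130),250,0),down(0)); out[n],_=snap('wrist',n)
pickle.dump(out,open('cams3.pkl','wb'))
r.movej([1.249,0.2,1.633,0,1.3,0]); snap('scene','s6'); snap('top','t6')
print(telemetry.current_time_s())
cv2.imwrite('pics/f.png',np.hstack([cv2.resize(cv2.imread(f'pics/{n}.png')[70:200,190:323],None,fx=2,fy=2,interpolation=cv2.INTER_CUBIC) for n in out]))
cv2.imwrite('pics/v6.png',np.vstack([cv2.imread('pics/t6.png')[:290],cv2.imread('pics/s6.png')[90:]]))
for n,p in [('f0',(662.5,-110)),('f1',(435.3,-233)),('f2',(433,278))]:
    print(n,[(proj(out[n],(*p,z))-[190,70])*2+[266*int(n[1]),0] for z in (6,64,76)])
E
```

```text
stopped False
gap mm 49.71394725595926
gap mm 49.51540045308416 F [-0.5 -0.7 -1.2]
gap mm 49.71821846801179
stopped False [ 662.4 -110.    23.8]
t 46.55
51.725
f0 [array([133.8, 116.8]), array([133.4, 121.6]), array([133.4, 122.8])]
f1 [array([397.5, 117.5]), array([396.9, 122.4]), array([396.8, 123.6])]
f2 [array([664.1, 116.3]), array([663.6, 121.1]), array([663.5, 122.3])]
```

View pics/f.png

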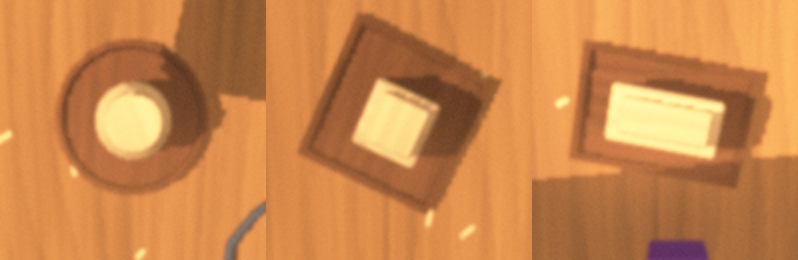

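View pics/v6.png

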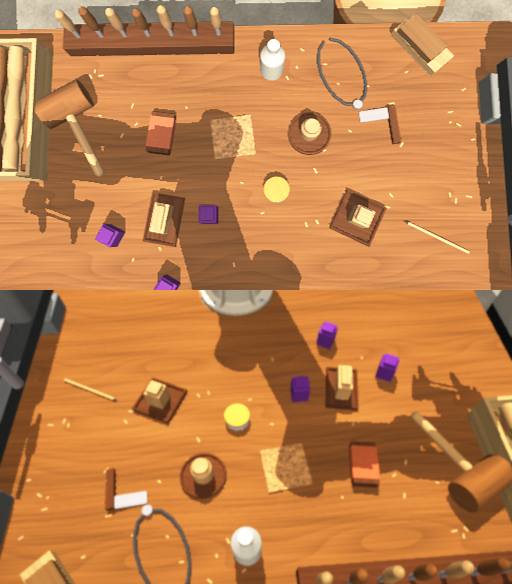

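Each foot stands upright in the middle of its own tray, the mat is empty and the bystanders haven't moved. I'm handing in.

```bash
python3 - <<'E'
from h import *
a,b=cv2.imread('pics/t0.png') if 0 else cv2.imread('pics/top0.png'),cv2.imread('pics/t6.png')
for n,(x,y) in dict(tin=(276,189),sander=(160,132),trysq=(390,122)).items():
    s=np.s_[y-22:y+22,x-28:x+28]; print(n,cv2.phaseCorrelate(a[s].mean(2),b[s].mean(2)))
r.finish_job(); print(telemetry.current_time_s())
E
```

```text
tin ((-0.009269796248585038, 0.4972743115811724), 0.9971879669237692)
sander ((0.03588636801845624, 0.7478165506196284), 0.6631467486374838)
trysq ((0.008216101490834404, 0.503634043870413), 1.0002450718536424)
the job is handed in; nothing more can be done
the job is handed in; nothing more can be done
```

The three feet are sorted and the job is handed in, with the last clock reading 51.7 s of the 96 s allowed. I stood the round foot on the mat, then moved the square foot to the square tray, the oblong foot lengthwise to the oblong tray, and the round foot from the mat to the round tray.

**Feet:** In the last wrist views each foot is upright and centred to within about 3 mm of its tray's middle. The mat is empty and the gripper was well clear of everything.

**Bystanders:** Comparing the first and last top views, the tin, sanding block and try square show no sideways shift. All three show the same small vertical shift, about 0.5 px (0.7 px for the sanding block, which partly lies in a changed shadow). I put this down to the method rather than to movement, and they look unmoved in the pictures. The purple look-alikes also look unmoved.

**Disagreements:**
- **Grip width:** the gripper read 49.7 mm on the 52 mm round foot, which I took for pad give; the foot was held steadily and landed where expected.
- **Heights:** the tray rims came out 4 to 11 mm low from the wrist views alone, because the rim's edges are hard to tell apart there. The fixed cameras came closer to the stated 12 mm. The heights measured on the feet agreed with the text to within 2 mm.

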